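# Knock the chest's catch free and hold its lid open

## Task

The catch of the plywood drying chest is stiff: knock its red pin all the way down with the wooden mallet (with the mallet only, not with the gripper), then stand the mallet back on the bench upright on its face and let go of it. Then raise the chest's lid by its steel bar and hold it open at 45 degrees, still, so that I can look at the moulds inside; it falls shut by itself, so finish while the gripper is still holding it there, with nothing else propping it. Leave the other things on the bench where they are.

Things in the scene. Friction and masses are not known exactly. Their poses are not given: they have to be found in the camera images.
- chest: Plywood chest fixed to the bench, 240 (its x) by 280 (y) by 120 mm high, moulds inside. Origin: centre of its underside; z up. Its x points from the hinge side (near the robot) to the lid's free edge (away). A dark steel catch housing, 50 x 42 mm, 158 mm tall, is fixed to its +y wall, centred at chest x +30, y +163 mm.
- pin (a joint): The catch pin's travel in m: 0 standing up, 0.016 fully down. It resists with about 8 to 11 N of friction and spring, and stays down once driven. It draws back a brass bolt that lies over the lid's edge: until the pin is down past about 0.012 the lid cannot be raised.
- pin_top (a point): Centre of the flat top of the pin's red round head (28 mm across, 8 mm thick). With the pin up it is 188 mm above the bench, 30 mm above the catch housing; it goes straight down by 16 mm. At chest x +30, y +163 mm.
- lid (a joint): The lid's opening angle in rad: 0 shut (level), 0.785 is 45 degrees, stops at 1.45. It is not balanced (about 0.5 kg) and falls shut when let go.
- lid_hinge (a point): Middle of the lid's hinge line, on the chest's near edge, 121 mm above the bench, at chest x -120, y 0. The line runs along the chest's y; the lid's far edge rises and comes back towards the robot. The lid board is 240 x 280 x 12 mm, its underside at hinge height when shut.
- lid_handle (a point): Middle of the lid's handle: a round steel bar, 14 mm thick, 110 mm long along the chest's y, a post at each end, 31 mm free between bar and lid; being round it can turn between the fingers. It is 200 mm from the hinge line along the lid and 50 mm above the lid's underside: with the lid shut at chest x +80, y 0, 171 mm up.
- mallet: Wooden mallet, about 0.3 kg, standing on its striking face. Head: upright block 44 x 44 mm, 90 mm tall; origin: centre of its lower face, on the bench; z up through the head. Handle: 22 mm wide (y), 26 mm high, along mallet -x from 22 to 131 mm, its middle 47 mm above the face. The head can be gripped across its y sides.
- jar: Bystander: closed amber jar, 64 mm across, 90 mm tall, loose; origin: centre of its underside.
- mug: Bystander: blue mug, 76 mm across, 85 mm tall, loose; origin: centre of its underside.
- tin: Bystander: steel tin, 70 mm across, 80 mm tall, loose; origin: centre of its underside.
- blank: Bystander: plaster mould block 110 x 80 x 50 mm with a round disc on top, loose; origin: centre of its underside.
- brush: Bystander: brush lying on the bench, loose; its x runs along it, its origin lies on the bench near its middle.
- bowl: Bystander: terracotta bowl, 120 mm across, 50 mm tall, loose; origin: centre of its underside.
There are look-alikes about, which are no part of the job. What is shaped like the mallet but black is not meant.

How it is judged:
By the outcome, as a careful person would: the job done as asked, in the order asked, and still so for the second after the job is handed in, while the arm keeps its last pose, push and grip.
It also fails if it takes over 64 s, if anything falls off the work surface, if the arm or the gripper's body presses on something with over 40 N, if the wrist force passes 120 N, or if a joint passes its speed limit or range.

## Robot

A 6-joint arm with a two-finger parallel gripper is mounted at the origin on the work surface. World frame = base frame: x ahead of the robot, y to its left, z up, the work surface at z = 0. Lengths are in m, angles in rad, forces in N, time in s.
With the tool pointing down it reaches from about 0.35 to 0.975 m from the base axis. Payload 4.9 kg.
Tool frame: the origin (TCP) lies at the very end of the fingers, on their centre line; the grasp point (between the pads) lies ctrl.grip_point_offset behind it (ctrl.grip_point_offset is the distance from the TCP to the grasp point, in m); z points along the fingers, y is the direction in which the jaws open and shut (so a half turn about z gives the same grasp; the last joint's range is limited). The gripper opens to 85 mm and grips with 20 to 120 N. Pads are 22 mm wide; open, the fingers measure 114 mm over their backs; the gripper's body (76 mm by 85 mm) begins 54 mm behind the grasp point. The pads swing forward as they close: fully open they stand 13 mm farther back than shut.
Start: joints at [-1.366, 0.053, 1.613, -0, 1.476, -0.119], TCP at [0.199, -0.593, 0.231] pointing down, gripper open.
Joint ranges: [-3.01, 3.01], [-1.01, 2.22], [0.06, 2.58], [-1.02, 4.17], [0.09, 2.62], [-3.14, 3.14]. Speed limits (rad/s): [2.57, 2.57, 3.14, 3.14, 3.14, 3.14].

## Interface

Orientations are given as a rotation vector (axis times angle).
In Python, from station import ctrl gives the robot as it stands. The module is installed in compiled form; this text tells all that it offers.
- The arm moves only by the shell command python3 -m creep 'ROWS' [FORCE]. ROWS is JSON, a list of rows, each a list of 5 numbers: the closure in counts, from 0 (fully open) to 255 (shut), then the shift along the tool's x, y, z in mm, then the turn about the tool's z in rad. A call has 1 to 12 rows; each row is the pose to reach, as a shift and turn from the pose commanded when the call began, along the tool's axes at that moment; what a row does not reach only later rows make up. A row lasts 1/12 s, in which the tool goes at most 41.7 mm and 7.16 degrees, less where a joint would pass 70% of its speed; a pose out of reach is approached as far as the arm can. A call with a gripper value outside its range is refused whole. The fingers move at their own pace and stop on an object; FORCE is the grip in N (left out, the last holds). Time passes only in rows, so rows that repeat a pose let the fingers close. It gives the time, the measured TCP pose, the force and the opening at its end, in the units of the state.
- ctrl.get_obs(): the state, without advancing time (a new reading comes with each control period).
- ctrl.get_image(name): name is "side" or "top" or "wrist"; returns the picture (400x640x3 uint8, red, green, blue); there is no depth.
- ctrl.calibration(name): a dict with "fx", "fy", "cx", "cy" (pixels), "k1" (the pictures are not rectified: a ray, as slopes to the right and down, at radius r is drawn at 1 + k1 r^2 times it, then the intrinsics apply), "R" (3x3) and "t" (3): a world point X has camera coordinates R X + t. Camera axes: x right, y down, z forward; pixel columns grow to the right and rows downward; lengths in m; the calibration is good to about 2 mm. A picture is of the moment at which its call begins: read the wrist's pose just before it. calibration takes no time and is no camera call; for the wrist camera it gives the pose at the moment of the call.
- ctrl.finish_job(): hands the job in, once; it reports no verdict.
Trained networks look in the newest picture that a camera, given by its name, has taken for a name from the list of things; names that differ only in an ending like _2 or _b are one class to them, and where a whole thing is asked for, a point or a joint stands for the part that bears it (a point fixed in the world has none). Each returns a list of dicts, best first, with "conf" (0 to 1); they miss things now and then, are a little off and sometimes report something else, mostly with a low value. They report only what shows in the picture. A call takes as long as a camera call. They do not tell look-alikes from the thing itself.
- ctrl.boxes_of(camera, label): "rect" ([left, top, width, height] in pixels, round what is visible of it).
- ctrl.outline_of(camera, label): "mask" (400x640 bool, what is visible of it) and "rect" ([left, top, width, height] in pixels, round what is visible of it).
The state is a dict: "t": time; "q": joint angles; "dq": joint speeds; "effort": joint torques, N m; "tool_pos": TCP position; "tool_rot": TCP orientation; "contact_force": force on the tool from outside, world axes, zero at the start; "wrist_torque": the same for the moment, N m; "opening": finger opening in m.
Only numpy, scipy, OpenCV 4.12 (cv2) and the standard library are available. Lean on these libraries where they do the work, as an engineer would, in place of code of your own. Each camera call takes 0.05 s, during which the arm holds its last target. There are 200 camera calls.

## Working session

There is one attempt and no reset: what is moved stays moved. The work goes in short steps, Python scripts to look and compute and a shell command to move; the robot and the scene stay as the last step left them, time stands still between calls to the robot, and variables do not carry over. Pictures are saved under pics/ and viewed, about 8 in all and at most 12, crops included, and the job is handed in when it is done.

```bash
mkdir -p pics
cat > h.py <<'E'
import numpy as np, cv2
from station import ctrl
from scipy.spatial.transform import Rotation as Ro
def save(n,f,crop=None,s=1):
    im=ctrl.get_image(n)[:,:,::-1].copy()
    if crop: l,t,w,h=crop; im=im[t:t+h,l:l+w]
    if s!=1: im=cv2.resize(im,None,fx=s,fy=s,interpolation=cv2.INTER_CUBIC)
    cv2.imwrite('pics/'+f,im)
def ray(c,px):
    K=np.array([[c['fx'],0,c['cx']],[0,c['fy'],c['cy']],[0,0,1.]])
    p=cv2.undistortPoints(np.array([[px]],float),K,np.array([c['k1'],0,0,0.]))[0,0]
    R=np.array(c['R']);t=np.array(c['t'])
    d=R.T@np.array([p[0],p[1],1]);return -R.T@t,d/np.linalg.norm(d)
def at(c,px,z):
    o,d=ray(c,px);return o+d*(z-o[2])/d[2]
def proj(c,X):
    R=np.array(c['R']);t=np.array(c['t']);p=R@np.array(X)+t;p=p[:2]/p[2]
    p=p*(1+c['k1']*(p@p));return np.array([c['fx']*p[0]+c['cx'],c['fy']*p[1]+c['cy']])
def tri(*cp):
    A=np.zeros((3,3));b=np.zeros(3)
    for c,px in cp:
        o,d=ray(c,px);P=np.eye(3)-np.outer(d,d);A+=P;b+=P@o
    X=np.linalg.solve(A,b)
    return X,[np.linalg.norm(np.cross(X-ray(c,p)[0],ray(c,p)[1])) for c,p in cp]
E
python3 - <<'E'
from h import *
save('top','top1.png');save('side','side1.png')
im=np.vstack([cv2.imread('pics/top1.png'),cv2.imread('pics/side1.png')])
cv2.imwrite('pics/both1.png',cv2.resize(im,(480,600)))
for c in('top','side'):
    k=ctrl.calibration(c);print(c,k['fx'],k['k1'],(-np.array(k['R']).T@np.array(k['t'])).round(3),np.array(k['R']).round(2).tolist())
    for l in('chest','pin','lid','mallet'):
        print(c,l,[(round(b['conf'],2),np.round(b['rect']).tolist()) for b in ctrl.boxes_of(c,l)])
o=ctrl.get_obs();print(o['t'],o['tool_pos'],o['tool_rot'],ctrl.grip_point_offset)
E
```

```text
top 437.81775735221686 -0.08198905908737382 [0.332 0.024 1.62 ] [[0.01, -1.0, 0.01], [-0.99, -0.01, -0.14], [0.14, -0.01, -0.99]]
top chest [(0.74, [253.0, 148.0, 102.0, 81.0]), (0.61, [186.0, 225.0, 33.0, 34.0]), (0.35, [265.0, 147.0, 90.0, 81.0])]
top pin [(0.37, [259.0, 180.0, 8.0, 9.0])]
top lid [(0.61, [265.0, 148.0, 89.0, 81.0])]
top mallet [(0.76, [359.0, 246.0, 35.0, 32.0]), (0.72, [428.0, 233.0, 29.0, 42.0]), (0.7, [397.0, 197.0, 20.0, 44.0])]
side 378.7137557999228 -0.0884366478175827 [0.352 0.937 0.789] [[-0.98, -0.18, 0.0], [-0.1, 0.55, -0.83], [0.14, -0.81, -0.56]]
side chest [(0.91, [259.0, 175.0, 95.0, 104.0]), (0.47, [329.0, 324.0, 53.0, 39.0])]
side pin []
side lid [(0.72, [215.0, 322.0, 56.0, 51.0]), (0.71, [261.0, 177.0, 86.0, 58.0]), (0.3, [262.0, 161.0, 20.0, 26.0])]
side mallet [(0.96, [378.0, 172.0, 36.0, 41.0]), (0.81, [329.0, 154.0, 40.0, 22.0]), (0.81, [369.0, 144.0, 39.0, 27.0])]
0.5 [ 0.19883376 -0.59249748  0.23129333] [-3.10048472e+00 -5.06324913e-01  5.53239533e-05] 0.0187
```

View pics/top1.png

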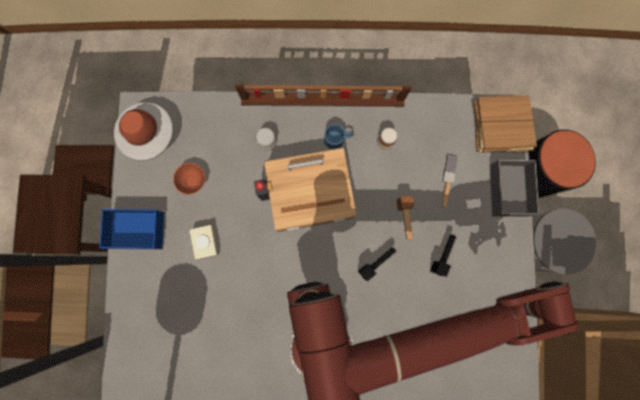

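View pics/side1.png

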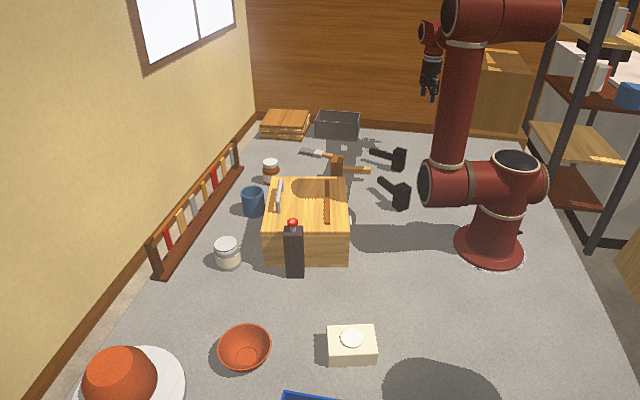

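The top picture shows three mallet shapes: brown-headed at (407,203) with its handle towards the robot, and black ones at (370,270) and (440,265). In the side picture they are at (337,165), (402,195) and (398,158). By the description I choose the brown one. The chest is at (310,190), the red pin at (262,186) and the steel bar at (306,161). The wooden strip at (312,206) is not the handle. Next I measure, with a close crop as the check.

Run:
```python
from h import *
cal={c:ctrl.calibration(c) for c in('top','side')}
ims={c:ctrl.get_image(c) for c in cal}
a=ims['top'][170:270,350:470,::-1];b=ims['side'][135:235,250:420,::-1];d=ims['top'][140:240,240:360,::-1]
cv2.imwrite('pics/crop1.png',np.hstack([cv2.resize(x,None,fx=1.9,fy=1.9,interpolation=3) for x in(a,b,d)]))
for c in cal:
    hsv=cv2.cvtColor(ims[c],cv2.COLOR_RGB2HSV)
    red=((hsv[...,0]<6)|(hsv[...,0]>174))&(hsv[...,1]>150)&(hsv[...,2]>90)
    n,_,s,ce=cv2.connectedComponentsWithStats(red.astype(np.uint8))
    print(c,[(s[i].tolist(),ce[i].round(1).tolist()) for i in range(1,n) if 5<s[i,4]<200])
    for l in('lid','lid_handle','mallet'):
        for m in ctrl.outline_of(c,l):
            M=m['mask'].astype(np.uint8)
            pts=cv2.findNonZero(M)
            print(c,l,round(m['conf'],2),np.round(m['rect']).tolist(),M.sum(),np.round(cv2.boxPoints(cv2.minAreaRect(pts))).tolist())
```

```text
top [([253, 89, 9, 9, 52], [256.8, 93.0]), ([340, 90, 11, 9, 86], [344.8, 93.8]), ([256, 182, 8, 8, 48], [259.6, 185.4]), ([560, 287, 8, 6, 13], [562.8, 289.1]), ([525, 297, 5, 4, 9], [526.8, 298.6]), ([564, 301, 7, 9, 16], [567.4, 305.6]), ([326, 302, 4, 5, 9], [327.8, 303.7]), ([296, 308, 9, 9, 19], [300.5, 312.2]), ([325, 310, 6, 4, 10], [327.9, 311.2]), ([567, 310, 5, 4, 8], [569.2, 311.9]), ([570, 316, 4, 4, 8], [571.0, 317.4]), ([326, 320, 4, 5, 7], [327.7, 322.0]), ([501, 321, 4, 4, 6], [502.7, 322.5]), ([513, 326, 3, 4, 7], [514.0, 327.4]), ([488, 328, 8, 8, 15], [491.5, 331.4]), ([498, 328, 2, 5, 6], [498.5, 330.3]), ([500, 329, 9, 8, 20], [504.9, 332.4]), ([509, 331, 7, 7, 13], [512.2, 334.5]), ([492, 335, 4, 4, 7], [493.3, 336.7]), ([493, 336, 10, 9, 19], [496.6, 339.7]), ([529, 337, 7, 5, 9], [531.6, 338.6]), ([309, 338, 3, 4, 6], [309.8, 339.2]), ([332, 339, 6, 6, 15], [334.5, 341.6]), ([460, 339, 4, 4, 6], [461.3, 340.0]), ([467, 340, 4, 9, 11], [468.9, 344.3]), ([464, 343, 3, 5, 7], [464.9, 345.1]), ([488, 344, 5, 4, 6], [490.2, 345.3]), ([473, 347, 6, 5, 11], [475.5, 
[... 2956 characters left out ...]
, [167.3, 238.1])]
side lid 0.56 [262.0, 176.0, 86.0, 62.0] 4592 [[260.0, 176.0], [349.0, 176.0], [349.0, 235.0], [260.0, 235.0]]
side lid_handle 0.58 [262.0, 176.0, 87.0, 59.0] 4558 [[259.0, 175.0], [348.0, 174.0], [349.0, 234.0], [260.0, 235.0]]
side mallet 0.84 [330.0, 156.0, 40.0, 18.0] 443 [[331.0, 156.0], [370.0, 156.0], [370.0, 175.0], [331.0, 175.0]]
side mallet 0.68 [381.0, 176.0, 31.0, 36.0] 563 [[372.0, 203.0], [379.0, 176.0], [413.0, 185.0], [407.0, 211.0]]
side mallet 0.64 [371.0, 145.0, 35.0, 30.0] 465 [[367.0, 167.0], [371.0, 143.0], [407.0, 148.0], [404.0, 173.0]]
side mallet 0.56 [260.0, 174.0, 92.0, 60.0] 4537 [[260.0, 176.0], [349.0, 176.0], [349.0, 235.0], [260.0, 235.0]]
```

View pics/crop1.png

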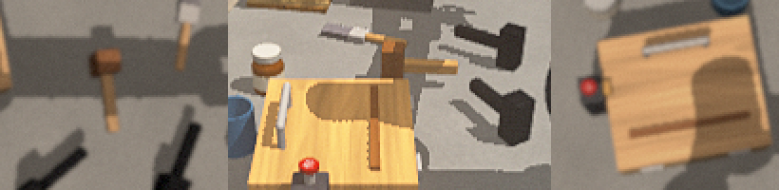

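The crop confirms it. The brown wooden mallet's head is at about (406,200) in the top picture and (337,158) at its top in the side picture. Its handle end is at top (409,234). The other two are black all over. The bar's ends are at about top (290,165) and (323,158).

Run:
```python
from h import *
t=ctrl.calibration('top');s=ctrl.calibration('side')
print('pin',tri((t,(259.6,185.4)),(s,(292.5,222.5))))
print('mallet top',tri((t,(405.8,199.5)),(s,(336.8,158))), at(t,(405.8,199.5),.09),at(s,(336.8,158),.09))
print('mallet handle end',tri((t,(409,235)),(s,(369,170))),at(t,(409,235),.047))
# bar ends: crop coords
e=[((645-551)/1.9+240,49/1.9+140),((710-551)/1.9+240,37/1.9+140)]
f=[((280-228)/1.9+250,146/1.9+135),((287-228)/1.9+250,84/1.9+135)]
for a,b in zip(e,f): print('bar end',a,b,tri((t,a),(s,b)),at(t,a,.171))
for p in [(263,160),(344,146),(356,217),(275,230)]: print('lid corner',at(t,p,.133))
c=ctrl.calibration('wrist');print(-np.array(c['R']).T@np.array(c['t']),np.array(c['R']).round(3).tolist(),c['fx'],Ro.from_rotvec(ctrl.get_obs()['tool_rot']).as_matrix().round(3).tolist())
```

```text
pin (array([0.5620191 , 0.21035075, 0.18385708]), [np.float64(0.000933220044791392), np.float64(0.0009332200447914014)])
mallet top (array([ 0.52549616, -0.29331947,  0.09991228]), [np.float64(0.0043945656007890604), np.float64(0.00439456560078908)]) [ 0.53120704 -0.29517015  0.09      ] [ 0.5234579 -0.3104409  0.09     ]
mallet handle end (array([ 0.40334197, -0.31247195,  0.04974422]), [np.float64(0.004507796792036593), np.float64(0.004507796792036711)]) [ 0.40798755 -0.31305628  0.047     ]
bar end (289.4736842105263, 165.78947368421052) (277.36842105263156, 211.84210526315792) (array([0.63576759, 0.11437309, 0.13677433]), [np.float64(0.004039024684856264), np.float64(0.004039024684856331)]) [0.63273163 0.11296999 0.171     ]
bar end (323.6842105263158, 159.4736842105263) (281.0526315789474, 179.21052631578948) (array([ 0.65317296, -0.00271188,  0.17157186]), [np.float64(0.002024003099723106), np.float64(0.0020240030997229204)]) [ 0.65534507 -0.00239041  0.171     ]
lid corner [0.66054358 0.20761885 0.133     ]
lid corner [ 0.71249762 -0.07381448  0.133     ]
lid corner [ 0.46433836 -0.11409992  0.133     ]
lid corner [0.41828406 0.16104936 0.133     ]
[ 0.26196003 -0.57075955  0.37385028] [[0.318, -0.948, 0.0], [-0.914, -0.307, 0.264], [-0.25, -0.084, -0.965]] 340.14175199769073 [[0.948, 0.318, 0.0], [0.318, -0.948, 0.0], [0.0, -0.0, -1.0]]
```

```bash
python3 -m creep '[[0,20,-9,0,0.03],[0,55,-25,0,0.06],[0,90,-41,0,0.09],[0,127,-58,0,0.12],[0,164,-75,0,0.15],[0,201,-92,0,0.18],[0,238,-109,0,0.18],[0,275,-126,0,0.18],[0,310,-143,0,0.18],[0,345,-159,0,0.18],[0,365,-168,0,0.18],[0,375,-173,0,0.18]]' 60
python3 - <<'E'
from h import *
o=ctrl.get_obs();c=ctrl.calibration('wrist');print(o['t'],o['tool_pos'],o['contact_force'])
save('wrist','w1.png')
for m in ctrl.outline_of('wrist','mallet'):
    print(round(m['conf'],2),np.round(m['rect']).tolist())
print(proj(c,(.528,-.298,.09)),proj(c,(.528,-.298,0)))
import pickle;pickle.dump(c,open('w1.pkl','wb'))
E
```

```text
t: 1.9
tool_pos: [0.5012, -0.3069, 0.2314]
tool_rot: [-3.133, -0.231, -0.001]
contact_force: [-0.2, 0.4, 0.6]
opening: 0.0854
1.9 [ 0.50118048 -0.30687654  0.23140573] [-0.1623015   0.36970753  0.62097086]
0.88 [359.0, 308.0, 79.0, 59.0]
0.71 [125.0, 288.0, 135.0, 98.0]
0.64 [286.0, 126.0, 55.0, 156.0]
[312.77755954 154.30662437] [314.00708401 143.0756016 ]
```

View pics/w1.png

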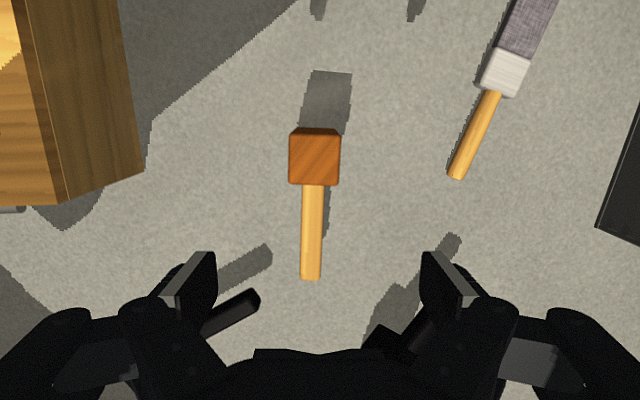

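The wrist picture shows the brown head's top face with corners at about (289,135), (340,135), (338,184) and (289,184). The handle's end is at (311,279). The black mallets lie behind the fingers.

Run:
```python
from h import *
import pickle
c=pickle.load(open('w1.pkl','rb'));t=ctrl.calibration('top');s=ctrl.calibration('side')
for z in(.09,): print([at(c,p,z).round(4).tolist() for p in[(289,135),(340,135),(338,184),(289,184),(314.2,159.5)]])
print('end',at(c,(311,278),.047),'root',at(c,(313,186),.06))
print(tri((c,(314.2,159.5)),(t,(405.8,199.5))),tri((c,(314.2,159.5)),(s,(336.8,158))))
o=ctrl.get_obs();print(Ro.from_rotvec(o['tool_rot']).as_matrix().round(4).tolist())
```

```text
[[0.5409, -0.2763, 0.09], [0.5471, -0.3179, 0.09], [0.506, -0.323, 0.09], [0.4999, -0.2815, 0.09], [0.5239, -0.2998, 0.09]]
end [ 0.3913515  -0.31513441  0.047     ] root [ 0.49417559 -0.30263961  0.06      ]
(array([ 0.52769176, -0.29643793,  0.09989994]), [np.float64(0.003986976127975772), np.float64(0.003986976127975774)]) (array([ 0.52335952, -0.30003591,  0.09546578]), [np.float64(0.0013429527352708962), np.float64(0.0013429527352707964)])
[[0.9893, 0.1458, -0.0003], [0.1458, -0.9893, -0.0001], [-0.0003, 0.0, -1.0]]
```

```bash
python3 -m creep '[[0,12,-2,0,0.025],[0,23,-4,10,0.025],[0,23,-4,30,0.025],[0,23,-4,55,0.025],[0,23,-4,80,0.025],[0,23,-4,105,0.025],[0,23,-4,130,0.025],[0,23,-4,150,0.025],[0,23,-4,165,0.025],[0,23,-4,176,0.025],[0,23,-4,182,0.025],[0,23,-4,183,0.025]]' 60
python3 -m creep '[[0,0,0,0,0],[90,0,0,0,0],[160,0,0,0,0],[255,0,0,0,0],[255,0,0,0,0],[255,0,0,0,0],[255,0,0,0,0],[255,0,0,0,0],[255,0,0,0,0],[255,0,0,0,0]]' 70
```

```text
t: 3.0
tool_pos: [0.5204, -0.302, 0.0467]
tool_rot: [-3.135, -0.185, 0.003]
contact_force: [-0.8, 0.6, 0.3]
opening: 0.0851
t: 3.83
tool_pos: [0.5221, -0.3021, 0.0495]
tool_rot: [3.135, 0.187, 0.002]
contact_force: [-1.5, 1.6, 5.8]
opening: 0.043
```

```bash
python3 -m creep '[[255,0,0,-4,0],[255,0,0,-14,0],[255,0,0,-30,0],[255,0,0,-50,0],[255,0,0,-75,0],[255,0,0,-100,0],[255,0,0,-125,0],[255,0,0,-150,0],[255,0,0,-175,0],[255,0,0,-200,0],[255,0,0,-218,0],[255,0,0,-226,0]]' 90
python3 -m creep '[[255,2,-10,0,0],[255,6,-30,0,0],[255,11,-55,0,0],[255,16,-82,0,0],[255,22,-110,0,0],[255,27,-138,0,0],[255,33,-166,0,0],[255,38,-194,0,0],[255,43,-215,0,0],[255,47,-235,0,0],[255,49,-245,0,0],[255,50,-250,0,0]]'
python3 -m creep '[[255,2,-10,0,0],[255,6,-30,0,0],[255,11,-55,0,0],[255,16,-82,0,0],[255,22,-110,0,0],[255,27,-138,0,0],[255,33,-166,0,0],[255,38,-194,0,0],[255,43,-217,0,0],[255,47,-237,0,0],[255,49,-249,0,0],[255,50,-254,0,0]]'
python3 - <<'E'
from h import *
o=ctrl.get_obs();c=ctrl.calibration('wrist');print(o['t'],o['tool_pos'],o['tool_rot'],o['contact_force'])
save('side','a.png',(210,90,200,150));save('wrist','b.png')
a=cv2.imread('pics/a.png');b=cv2.imread('pics/b.png')
cv2.imwrite('pics/p2.png',np.hstack([cv2.resize(b,(480,300)),cv2.resize(a,(320,240))[:,:].__class__ and cv2.copyMakeBorder(cv2.resize(a,(320,240)),0,60,0,0,0)]))
print(proj(c,(.562,.2105,.188)))
import pickle;pickle.dump(c,open('w2.pkl','wb'))
E
```

```text
t: 4.83
tool_pos: [0.5222, -0.3025, 0.278]
tool_rot: [3.133, 0.186, 0.006]
contact_force: [0.6, -0.7, -2.8]
opening: 0.0429
t: 5.83
tool_pos: [0.5406, -0.0459, 0.2723]
tool_rot: [-3.135, -0.19, 0.005]
contact_force: [-0.4, 0.1, -3.0]
opening: 0.0429
t: 6.83
tool_pos: [0.5609, 0.2114, 0.2737]
tool_rot: [3.136, 0.188, -0.002]
contact_force: [-0.3, 0.1, -3.0]
opening: 0.0432
6.8333 [0.56094905 0.21142245 0.27365683] [ 3.13582216e+00  1.87946188e-01 -1.63384088e-03] [-0.28363388  0.06421905 -2.97935477]
[320.14054514 203.49443154]
```

View pics/p2.png

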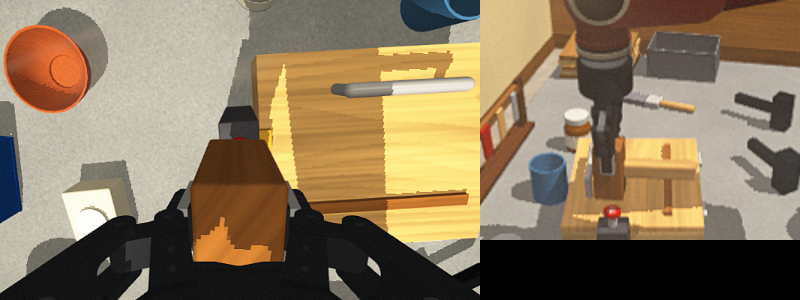

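The wrist part shows the mallet in the jaws, with the housing just beyond it around (238,122) and a sliver of red at (240,138). The bar runs from (335,90) to (472,84); these are in the 0.75-scaled picture. The side part shows the mallet's face just above and behind the pin. Checking by projection.

Run:
```python
from h import *
import pickle
c=pickle.load(open('w2.pkl','rb'));s=ctrl.calibration('side')
im=cv2.imread('pics/b.png');hsv=cv2.cvtColor(im,cv2.COLOR_BGR2HSV)
red=((hsv[...,0]<5)|(hsv[...,0]>174))&(hsv[...,1]>150)&(hsv[...,2]>60)
ys,xs=np.nonzero(red[170:200,290:350]);print('red',len(xs),xs.min()+290,xs.max()+290,ys.min()+170,ys.max()+170)
P=np.array((.562,.2105,.188))
print('rim',proj(c,P+[.0138,.0024,0]),'far face edge',proj(c,(.5622+.022,.2114+.0025,.224)))
print('side face corners',[proj(s,(.5622+a,.2114+b,.224)).round(0).tolist() for a in(-.022,.022) for b in(-.022,.022)],proj(s,P))
full=ctrl.get_image('side');h2=cv2.cvtColor(full,cv2.COLOR_RGB2HSV)
r=((h2[...,0]<6)|(h2[...,0]>174))&(h2[...,1]>150)&(h2[...,2]>60)
ys,xs=np.nonzero(r[210:235,275:310]);print('side red',xs.mean()+275,ys.mean()+210,ys.min()+210)
for p in((335,90),(472,84)): q=np.array(p)*4/3;print('bar',at(c,q,.171))
t=ctrl.calibration('top')
print(tri((c,np.array((403.5,87))*4/3),(t,(306.5,162.5))))
print(tri((c,np.array((335,90))*4/3),(s,(277.4,209))))
print('lid front-left corner',at(c,np.array((256,57))*4/3,.133))
```

```text
red 43 310 328 183 185
rim [319.10627694 183.93605715] far face edge [319.34406815 183.47500283]
side face corners [[302.0, 206.0], [298.0, 216.0], [285.0, 204.0], [280.0, 214.0]] [292.05712422 221.20108801]
side red 292.40384615384613 222.73076923076923 219
bar [0.62867353 0.12855497 0.171     ]
bar [ 0.65090246 -0.00114336  0.171     ]
(array([0.64332186, 0.05664229, 0.16078703]), [np.float64(0.0033671584480381308), np.float64(0.003367158448038035)])
(array([0.62863561, 0.12141913, 0.15206611]), [np.float64(0.0001692002758301001), np.float64(0.00016920027582986122)])
lid front-left corner [0.65199621 0.20431584 0.133     ]
```

The projected rim and sliver agree to 1 px. I press down gently.

```bash
python3 -m creep '[[255,0,0,6,0],[255,0,0,16,0],[255,0,0,26,0],[255,0,0,32,0],[255,0,0,35,0],[255,0,0,38,0],[255,0,0,41,0],[255,0,0,44,0],[255,0,0,46,0],[255,0,0,48,0],[255,0,0,48,0]]' 100
python3 -m creep '[[255,0,0,1,0],[255,0,0,2,0],[255,0,0,3,0],[255,0,0,4,0],[255,0,0,4,0]]'
```

```text
t: 7.9
tool_pos: [0.5614, 0.2102, 0.2282]
tool_rot: [3.136, 0.187, 0.002]
contact_force: [-3.0, -1.5, 4.0]
opening: 0.0429
t: 8.32
tool_pos: [0.5615, 0.2102, 0.2245]
tool_rot: [3.136, 0.187, 0.003]
contact_force: [-3.1, -1.4, 5.1]
opening: 0.0432
```

```bash
python3 -m creep '[[255,0,0,1,0],[255,0,0,2,0],[255,0,0,3,0],[255,0,0,3,0]]'
python3 -m creep '[[255,0,0,1,0],[255,0,0,2,0],[255,0,0,2,0]]'
```

```text
t: 8.65
tool_pos: [0.5615, 0.2102, 0.2216]
tool_rot: [3.136, 0.187, 0.003]
contact_force: [-4.3, -2.2, 6.4]
opening: 0.0432
t: 8.9
tool_pos: [0.5617, 0.2103, 0.2213]
tool_rot: [3.136, 0.187, 0.004]
contact_force: [-7.2, -2.1, 11.7]
opening: 0.0431
```

```bash
python3 -m creep '[[255,0,0,1,0],[255,0,0,2,0],[255,0,0,3,0],[255,0,0,3,0]]'
python3 -m creep '[[255,0,0,-8,0],[255,0,0,-20,0],[255,0,0,-35,0],[255,0,0,-50,0],[255,0,0,-60,0],[255,0,0,-60,0]]'
python3 - <<'E'
from h import *
s=ctrl.calibration('side')
o=ctrl.get_obs();print(o['t'],o['tool_pos'],o['contact_force'])
full=ctrl.get_image('side');h2=cv2.cvtColor(full,cv2.COLOR_RGB2HSV)
r=((h2[...,0]<6)|(h2[...,0]>174))&(h2[...,1]>150)&(h2[...,2]>60)
ys,xs=np.nonzero(r[210:245,275:310]);print('side red',xs.mean()+275,ys.mean()+210,ys.min()+210, proj(s,(.562,.2105,.188)),proj(s,(.562,.2105,.172)))
cv2.imwrite('pics/p3.png',cv2.resize(full[120:300,220:420,::-1],(600,540)))
E
```

```text
t: 9.23
tool_pos: [0.562, 0.2104, 0.2212]
tool_rot: [3.136, 0.187, 0.006]
contact_force: [-11.0, -2.8, 20.5]
opening: 0.0428
t: 9.73
tool_pos: [0.5625, 0.2108, 0.2779]
tool_rot: [-3.135, -0.186, -0.009]
contact_force: [0.1, 0.5, -2.3]
opening: 0.0425
9.7333 [0.56253902 0.21075944 0.27785487] [ 0.09374512  0.49276228 -2.2824077 ]
side red 292.56666666666666 227.2 223 [292.05712422 221.20108801] [292.33852391 226.09332596]
```

View pics/p3.png

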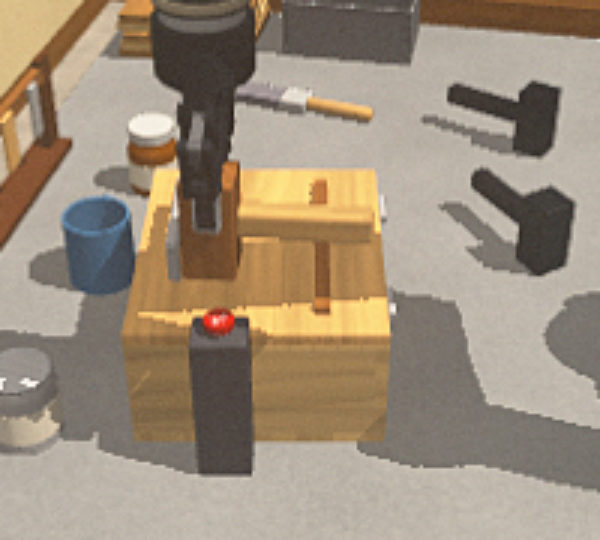

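The red head stands right on the housing, 4.5–5 px lower in the side picture, which is the full 16 mm. I carry the mallet back to its free spot.

```bash
python3 -m creep '[[255,-2,10,0,0],[255,-6,30,0,0],[255,-11,55,0,0],[255,-16,82,0,0],[255,-22,110,0,0],[255,-27,138,0,0],[255,-33,166,0,0],[255,-38,194,0,0],[255,-43,217,0,0],[255,-47,237,0,0],[255,-49,249,0,0],[255,-50,254,0,0]]'
python3 -m creep '[[255,-2,10,0,0],[255,-6,30,0,0],[255,-11,55,0,0],[255,-16,82,0,0],[255,-22,110,0,0],[255,-27,138,0,0],[255,-33,166,0,0],[255,-38,194,0,0],[255,-43,215,0,0],[255,-47,235,0,0],[255,-49,245,0,0],[255,-50,250,0,0]]'
python3 -m creep '[[255,0,0,4,0],[255,0,0,20,0],[255,0,0,42,0],[255,0,0,66,0],[255,0,0,92,0],[255,0,0,118,0],[255,0,0,144,0],[255,0,0,170,0],[255,0,0,192,0],[255,0,0,208,0],[255,0,0,216,0],[255,0,0,219,0]]'
python3 -m creep '[[255,0,0,1,0],[255,0,0,3,0],[255,0,0,5,0],[255,0,0,7,0],[255,0,0,7,0]]'
```

```text
t: 10.78
tool_pos: [0.5408, -0.0496, 0.273]
tool_rot: [-3.136, -0.183, 0.003]
contact_force: [0.5, 0.8, -2.5]
opening: 0.043
t: 11.78
tool_pos: [0.5214, -0.3027, 0.2738]
tool_rot: [-3.135, -0.185, 0.001]
contact_force: [0.1, 0.5, -3.9]
opening: 0.0433
t: 12.78
tool_pos: [0.5208, -0.2999, 0.0533]
tool_rot: [-3.133, -0.189, 0.004]
contact_force: [-0.2, -0.0, -2.7]
opening: 0.0429
t: 13.2
tool_pos: [0.5224, -0.3025, 0.0497]
tool_rot: [3.135, 0.186, 0.003]
contact_force: [1.6, -0.1, -0.0]
opening: 0.0432
```

```bash
python3 -m creep '[[200,0,0,0,0],[150,0,0,0,0],[110,0,0,0,0],[80,0,0,0,0],[50,0,0,0,0],[20,0,0,0,0],[0,0,0,0,0],[0,0,0,0,0],[0,0,0,0,0],[0,0,0,0,0]]' 60
python3 -m creep '[[0,0,0,-6,0],[0,0,0,-20,0],[0,0,0,-42,0],[0,0,0,-66,0],[0,0,0,-92,0],[0,0,0,-118,0],[0,0,0,-144,0],[0,0,0,-170,0],[0,0,0,-196,0],[0,0,0,-216,0],[0,0,0,-228,0],[0,0,0,-230,0]]'
```

```text
t: 14.03
tool_pos: [0.5215, -0.3019, 0.0483]
tool_rot: [-3.136, -0.186, 0.0]
contact_force: [-0.3, 0.3, -0.5]
opening: 0.0849
t: 15.03
tool_pos: [0.5226, -0.3027, 0.2831]
tool_rot: [3.132, 0.186, 0.008]
contact_force: [0.1, -0.1, 0.5]
opening: 0.0854
```

```bash
python3 -m creep '[[0,5,-10,0,-0.05],[0,15,-32,0,-0.15],[0,29,-62,0,-0.26],[0,43,-93,0,-0.37],[0,58,-125,0,-0.48],[0,73,-157,0,-0.59],[0,88,-190,0,-0.7],[0,103,-222,0,-0.81],[0,118,-254,0,-0.92],[0,133,-286,0,-1.03],[0,145,-312,0,-1.14],[0,153,-330,0,-1.25]]'
python3 -m creep '[[0,0,0,0,-0.11],[0,0,0,0,-0.22],[0,0,0,0,-0.33],[0,0,0,0,-0.38],[0,0,0,0,-0.38],[0,0,0,0,-0.38]]'
python3 - <<'E'
from h import *
import pickle
o=ctrl.get_obs();c=ctrl.calibration('wrist');print(o['t'],o['q'].__class__,np.round(o['q'],3),o['tool_pos'],Ro.from_rotvec(o['tool_rot']).as_matrix().round(4).tolist())
save('wrist','w3.png')
pickle.dump(c,open('w3.pkl','wb'))
print(proj(c,(.641,.0593,.171)))
t=ctrl.calibration('top')
for cam in ('top',):
  ctrl.get_image(cam); print([(round(b['conf'],2),np.round(b['rect']).tolist()) for b in ctrl.boxes_of(cam,'mallet')])
E
```

```text
t: 16.03
tool_pos: [0.634, 0.0467, 0.2765]
tool_rot: [-2.425, -1.994, 0.002]
contact_force: [0.4, 0.3, 0.8]
opening: 0.0854
t: 16.53
tool_pos: [0.6337, 0.044, 0.277]
tool_rot: [-2.016, -2.407, 0.002]
contact_force: [-0.0, -0.8, -1.0]
opening: 0.0855
16.5333 <class 'numpy.ndarray'> [-0.048  0.055  1.535  0.     1.554 -0.224] [0.63374961 0.04395902 0.27698301] [[-0.1757, 0.9844, -0.0022], [0.9844, 0.1757, 0.0001], [0.0005, -0.0021, -1.0]]
[331.61466473 180.14725323]
[(0.84, [428.0, 235.0, 26.0, 43.0]), (0.76, [359.0, 246.0, 34.0, 31.0]), (0.65, [399.0, 194.0, 17.0, 46.0])]
```

View pics/w3.png

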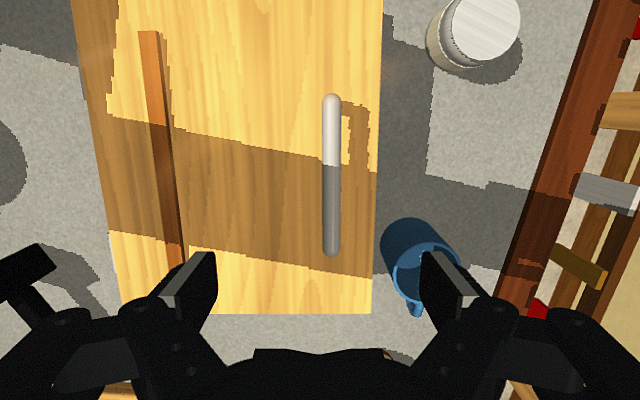

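The wrist picture shows the bar upright in the picture, from (331,94) to (331,256), so the tool's yaw matches. The mug at (420,262) is lower than the fingers will go. The mallet's box is back at its old place in the top view.

Run:
```python
from h import *
import pickle
c=pickle.load(open('w3.pkl','rb'));c2=pickle.load(open('w2.pkl','rb'))
e=[at(c,p,.171) for p in((331.5,96),(331,254))];print(e,(e[0]+e[1])/2,np.linalg.norm(e[0]-e[1]))
print('tri end+y',tri((c,(331.5,96)),(c2,np.array((335,90))*4/3)),'end-y',tri((c,(331,254)),(c2,np.array((472,84.5))*4/3)))
# lid far edge corners
print('lid far edge',at(c,(372,313),.133))
m=(e[0]+e[1])/2;o=ctrl.get_obs();R=Ro.from_rotvec(o['tool_rot']).as_matrix()
print('shift mm',1e3*R.T@(m-o['tool_pos']))
```

```text
[array([0.62972271, 0.11851345, 0.171     ]), array([6.51660443e-01, 4.34062731e-04, 1.71000000e-01])] [0.64069158 0.05947376 0.171     ] 0.12009998521834944
tri end+y (array([0.62964858, 0.11938095, 0.14653895]), [np.float64(0.0008306253542235167), np.float64(0.0008306253542235746)]) end-y (array([0.65061588, 0.00232004, 0.17512817]), [np.float64(0.0005497544897897143), np.float64(0.0005497544897898765)])
lid far edge [ 0.70666329 -0.07021364  0.133     ]
shift mm [ 14.26039269   9.33343049 106.76930044]
```

```bash
python3 -m creep '[[0,7,5,0,0],[0,14,9,4,0],[0,14,9,18,0],[0,14,9,38,0],[0,14,9,60,0],[0,14,9,82,0],[0,14,9,100,0],[0,14,9,112,0],[0,14,9,119,0],[0,14,9,121,0],[0,14,9,121,0],[0,14,9,121,0]]' 60
python3 -m creep '[[60,0,0,0,0],[120,0,0,0,0],[180,0,0,0,0],[220,0,0,0,0],[255,0,0,0,0],[255,0,0,0,0],[255,0,0,0,0],[255,0,0,0,0],[255,0,0,0,0],[255,0,0,0,0],[255,0,0,0,0],[255,0,0,0,0]]' 40
```

```text
t: 17.68
tool_pos: [0.6415, 0.0593, 0.1586]
tool_rot: [2.014, 2.409, 0.002]
contact_force: [0.1, 0.4, 0.9]
opening: 0.0855
t: 18.68
tool_pos: [0.6406, 0.0592, 0.1576]
tool_rot: [-2.015, -2.41, 0.0]
contact_force: [-2.7, -0.6, 3.5]
opening: 0.0127
```

```bash
python3 -m creep '[[255,0,-1,-3,0],[255,0,-2,-8,0],[255,0,-5,-17,0],[255,0,-8,-26,0],[255,0,-12,-34,0],[255,0,-12,-34,0]]' 60
```

```text
t: 19.18
tool_pos: [0.6289, 0.057, 0.1932]
tool_rot: [2.015, 2.409, 0.001]
contact_force: [3.2, -0.3, -4.8]
opening: 0.0118
```

```bash
python3 -m creep '[[255,0,-3,-7,0],[255,0,-8,-16,0],[255,0,-13,-24,0],[255,0,-18,-31,0],[255,0,-23,-39,0],[255,0,-28,-46,0],[255,0,-34,-53,0],[255,0,-40,-59,0],[255,0,-40,-59,0]]'
python3 - <<'E'
from h import *
im=np.hstack([cv2.resize(ctrl.get_image('side')[60:300,180:420],(480,480)),cv2.resize(ctrl.get_image('wrist'),(320,200)).repeat(1,0) if 0 else cv2.copyMakeBorder(cv2.resize(ctrl.get_image('wrist'),(320,200)),0,280,0,0,0)])
cv2.imwrite('pics/p5.png',im[:,:,::-1])
E
```

```text
t: 19.93
tool_pos: [0.5907, 0.05, 0.2531]
tool_rot: [2.012, 2.406, 0.006]
contact_force: [7.6, -0.0, 0.5]
opening: 0.0118
```

View pics/p5.png

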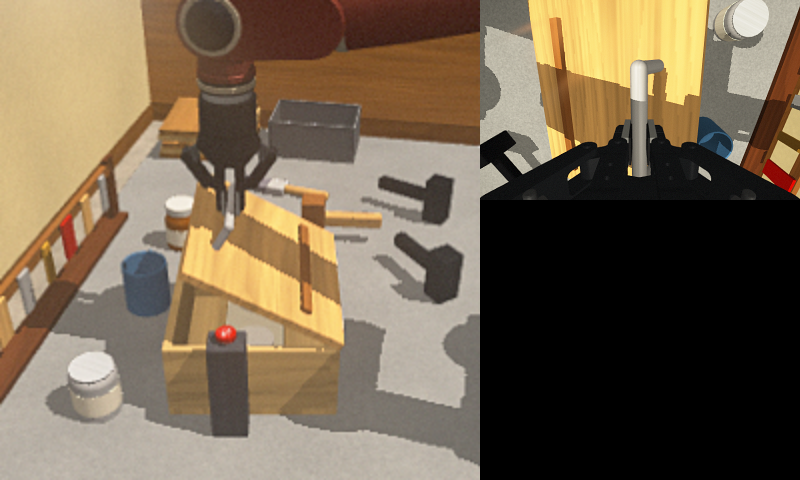

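The lid is at about 30°, with the bar between the pads; the mallet stands upright by itself at (320,210) in the crop. I continue to 45°.

```bash
python3 -m creep '[[255,0,-5,-5,0],[255,0,-10,-10,0],[255,0,-16,-15,0],[255,0,-22,-20,0],[255,0,-28,-24,0],[255,0,-34,-28,0],[255,0,-39,-31,0],[255,0,-42,-33,0],[255,0,-42,-33,0],[255,0,-42,-33,0],[255,0,-42,-33,0]]'
python3 - <<'E'
from h import *
o=ctrl.get_obs();p=np.array(o['tool_pos']);d=np.array([np.cos(.183),np.sin(.183)])
X0=np.array([.6406,.0592,.1576])
dx=(p-X0)[:2]@d;dz=p[2]-X0[2];dz_alt=dz
print(o['t'],p,o['contact_force'],dx,dz)
a0=np.arctan2(50,200)
for zo in(0,-.005,.005): print(np.degrees(np.arctan2(.05+dz+zo,.2+dx)-np.arctan2(.05+zo,.2)), np.hypot(.05+dz+zo,.2+dx))
im=np.hstack([cv2.resize(ctrl.get_image('side')[40:300,180:420],(480,520))]);cv2.imwrite('pics/p6.png',im[:,:,::-1])
s=ctrl.calibration('side')
h=np.array([.562,.2105,0])+np.r_[d*-.15,0]+np.r_[-d[1],d[0],0]*-.163;h[2]=.121
for th in(40,45,50):
    r=np.radians(th)
    def L(a,b,y): return h+np.r_[d*(a*np.cos(r)-b*np.sin(r)),a*np.sin(r)+b*np.cos(r)]+np.r_[-d[1],d[0],0]*y
    print(th,[((proj(s,L(.24,b,.14))-[180,40])*2).round(0).tolist() for b in(0,.012)],((proj(s,L(0,0,.14))-[180,40])*2).round(0).tolist())
E
```

```text
t: 20.95
tool_pos: [0.5513, 0.0428, 0.2874]
tool_rot: [2.01, 2.404, 0.012]
contact_force: [8.2, 1.3, 7.9]
opening: 0.0114
20.95 [0.55130326 0.04276325 0.28739213] [8.20309581 1.28895458 7.87186673] -0.0907968470796761 0.12979213146489713
44.689863489066354 0.21035812117536729
45.32411779738026 0.2061009893954455
44.042728807222154 0.21464729315572437
40 [[195.0, 295.0], [200.0, 289.0]] [339.0, 391.0]
45 [[205.0, 284.0], [212.0, 279.0]] [339.0, 391.0]
50 [[218.0, 275.0], [225.0, 269.0]] [339.0, 391.0]
```

View pics/p6.png

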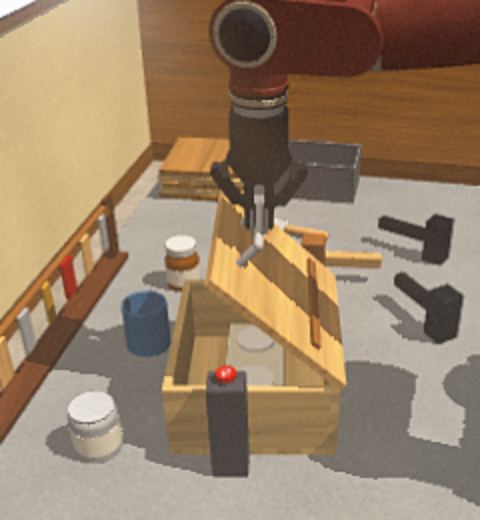

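The side picture shows the lid open with the free edge's corner at about (206,282), where 45° predicts (205,284). Mallet, pin and bystanders are in place. There is about 11 N of radial strain; I ease it.

```bash
python3 -m creep '[[255,0,1,-1,0],[255,0,1,-2,0],[255,0,1,-3,0],[255,0,1,-3,0],[255,0,1,-3,0]]'
python3 -m creep '[[255,0,0,0,0],[255,0,0,0,0],[255,0,0,0,0],[255,0,0,0,0],[255,0,0,0,0],[255,0,0,0,0]]'
python3 - <<'E'
from h import *
s=ctrl.calibration('side');w=ctrl.get_image('side')
o=ctrl.get_obs();p=np.array(o['tool_pos']);d=np.array([np.cos(.183),np.sin(.183)]);X0=np.array([.6406,.0592,.1576])
dx=(p-X0)[:2]@d;dz=p[2]-X0[2];print(dx,dz,np.degrees(np.arctan2(.05+dz,.2+dx)-np.arctan2(.05,.2)))
h=np.array([.562,.2105,0])+np.r_[d*-.15,0]+np.r_[-d[1],d[0],0]*-.163;h[2]=.121
im=cv2.resize(w[130:240,260:370,::-1],None,fx=5,fy=5,interpolation=3)
for th,col in((40,(255,0,0)),(45,(0,255,0)),(50,(0,0,255))):
    r=np.radians(th)
    L=lambda a,b,y: h+np.r_[d*(a*np.cos(r)-b*np.sin(r)),a*np.sin(r)+b*np.cos(r)]+np.r_[-d[1],d[0],0]*y
    q=[((proj(s,X)-[260,130])*5).astype(int).tolist() for X in(L(0,0,.14),L(.24,0,.14),L(.24,0.012,.14),L(.24,.012,-.14))]
    cv2.polylines(im,[np.array(q)],False,col,1)
cv2.imwrite('pics/p7.png',im)
E
```

```text
t: 21.42
tool_pos: [0.5507, 0.0427, 0.2878]
tool_rot: [2.013, 2.407, 0.005]
contact_force: [5.6, -0.5, 1.4]
opening: 0.0112
t: 21.92
tool_pos: [0.5507, 0.0427, 0.2878]
tool_rot: [2.013, 2.407, 0.005]
contact_force: [5.8, 0.4, 1.6]
opening: 0.0116
-0.09139239768748554 0.13017825645272527 44.88308195398096
```

View pics/p7.png

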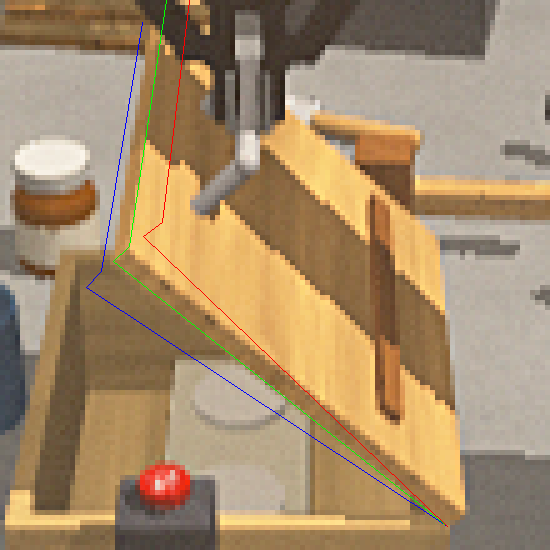

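The overlay shows the lid's edge on the green 45° line (blue is 40°, red is 50°). The corner is at (118,258) and the arm is at rest. I hand in.

```bash
python3 -c "
from h import *
print(ctrl.finish_job())"
```

```text
the job is handed in; nothing more can be done
None
```

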